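Clamp the glued compact and lock the clamp

ROBOT

A 7-joint arm with a two-finger parallel gripper is mounted at the origin on the work surface. World frame = base frame: x ahead of the robot, y to its left, z up, the work surface at z = 0. Lengths are in mm, angles in rad, forces in N, time in s.
With the tool pointing down it reaches from about 425 to 875 mm from the base axis. Payload 4.7 kg.
Tool frame: the origin (TCP) lies at the very end of the fingers, on their centre line; the grasp point (between the pads) lies 19 mm behind it (env.grasp_offset is the distance from the TCP to the grasp point, in mm); z points along the fingers, y is the line along which they close (so a half turn about z gives the same grasp; the last joint's range is limited). The gripper opens to 85 mm and grips with 20 to 120 N. Pads are 22 mm wide; open, the fingers measure 114 mm over their backs; the gripper's body (76 mm by 85 mm) begins 54 mm behind the grasp point. The pads swing forward as they close: fully open they stand 13 mm farther back than shut.
Start: joints at [1.117, 0.321, -0.07, 1.45, 0.023, 1.371, -0.057], TCP at [293.085, -580.195, 231.349] pointing down, gripper open.
Joint ranges: [-2.86, 2.86], [-0.3, 2.09], [-1.38, 1.24], [0.06, 2.45], [-1.56, 4.7], [0.09, 2.05], [-2.69, 2.69]. Speed limits (rad/s): [2.57, 2.57, 3.14, 3.14, 3.14, 3.14, 3.14].

INTERFACE

Orientations are given as a rotation vector (axis times angle).
In Python, from station import env, eyes gives the robot as it stands.
- The arm moves only by the tool move_arm, never from a script. Its arguments are lists of equal length, an entry for each row: "gripper": the opening, from -1 (shut) to 1 (fully open); "dp": the shift along the world's x, y, z each as a share of 150 mm, from -1 to 1, a list of three; "twist": the turn, a rotation vector about the world's x, y, z each as a share of 0.5 rad, from -1 to 1, a list of three. In form: {"gripper": [gripper, ...], "dp": [[dx, dy, dz], ...], "twist": [[rx, ry, rz], ...]}. A call has 1 to 12 rows; each row is the pose to reach, as a shift and turn from the pose commanded when the call began; what a row does not reach only later rows make up. A row lasts 1/10 s, in which the tool goes at most 50 mm and 8.59 degrees, less where a joint would pass 70% of its speed; a pose out of reach is approached as far as the arm can. A call with a number of a shift or a turn outside -1 to 1 is refused whole. A call with a gripper value outside its range is refused whole. The fingers move at their own pace and stop on an object; "grip_force" is the grip in N (left out, the last holds). Time passes only in rows, so rows that repeat a pose let the fingers close. It gives the time, the measured TCP pose, the force, the opening and the grip force at its end, in the units of the state.
- env.observe(): the state, without advancing time (a new reading comes with each control period).
- eyes.snapshot(name): name is "scene" or "top" or "wrist"; returns (picture, depth): 400x640x3 uint8, red, green, blue; 400x640 float32, mm along the optical axis (not along the pixel's ray), 0 where there is no reading.
- eyes.camera_model(name): a dict with "fovy" (degrees; the focal length in pixels is half the picture's height over the tangent of half this angle, whatever the lens; pixels are square), "cx", "cy" (the principal point, pixels), "position" and "orientation" of the camera in the world. Camera axes: x right, y down, z forward; pixel columns grow to the right and rows downward; lengths in mm; the calibration is good to about 2 mm. The wrist camera is an equidistant fisheye: a pixel r from the principal point sees the ray r / f radians off the axis. A picture is of the moment at which its call begins: read the wrist's pose just before it. camera_model takes no time and is no camera call; for the wrist camera it gives the pose at the moment of the call.
- env.job_done(): hands the job in; it is judged then, once.
The state is a dict: "time_s": time; "joints": joint angles; "joint_velocities": joint speeds; "joint_torque": joint torques, N m; "ee_pos": TCP position; "tool_rot": TCP orientation; "force": force on the tool from outside, world axes, zero at the start; "wrist_torque": the same for the moment, N m; "finger_gap": opening from 0.0 (shut) to 1.0 (fully open); "gripper_force": force on a finger pad.
Only numpy, scipy, OpenCV 4.12 (cv2) and the standard library are available. Lean on these libraries where they do the work, as an engineer would, in place of code of your own. Each camera call takes 0.05 s, during which the arm holds its last target. There are 200 camera calls.

TASK

The round black compact on the dresser has a freshly glued rim and lies loose in the white gluing clamp. Wind the clamp's handwheel clockwise until the jaw has pushed the compact home into the V stop and grips it snugly but gently, without touching jaw or compact by hand; then turn the black lock knob clockwise to its end stop and let go. Leave everything else where it is.

Things in the scene. Friction and masses are not known exactly. Their poses are not given: they have to be found in the camera images.
- clamp: White gluing clamp fixed to the dresser top. Origin on the dresser top; -x faces the robot; the jaw slides along +y, on the line x = 15 mm. Bed 12 mm high, 110 mm (x) by 250 mm (y). At its -y end a gear head, 62 mm wide and about 95 mm high, carries the handwheel. On its -x side a post, 72 by 72 mm and 42 mm high, carries the lock knob.
- wheel_grip (a point): Centre of the handwheel: a round disc, 56 mm diameter, 16 mm thick, black rim, rose face, about 110 mm above the dresser. z is its axis, out of its face: it leans 35 degrees from vertical to the clamp's -y side, so the tool must lean as much. Its edge is free all round; behind its underside are 29 mm of 18 mm shaft, then the gear head. x and y turn with the wheel.
- wheel (a joint): Handwheel angle (rad), 0 at the start, at most 7; grows clockwise seen from its face. 1 rad moves the jaw 9 mm towards the stop; about 3.5 to 6.3 rad are needed. Stiff (0.12 N m); stays put and, let go, holds up to 13 N of clamping. Pushing the compact along adds little; once it is home the torque climbs 0.009 N m per N of clamping. Aim for 8 to 20 N; over 40 N breaks the rim.
- jaw: Sliding jaw, aluminium, 84 mm (x) by 30 mm (y) by 33 mm high, with a sprung cork pad that gives 1 mm per 8 N, at most 6 mm. Origin at the bottom middle of the pad's face when it is not pressed; the face looks to the clamp's +y. Driven by the handwheel only; not to be pushed by hand.
- stop: V stop, aluminium with cork faces, fixed on the bed (where along the bed varies), 32 mm high. Origin on the bed at the apex of the V, which opens to the clamp's -y with 120 degrees between its faces. The seated compact's centre is 39 mm from the apex; the jaw face is then 73 mm from it.
- compact: Round black plastic compact, 68 mm diameter, 18 mm high, lying flat and loose on the bed between jaw and stop. Origin at the centre of its underside.
- lock (a joint): Angle of the lock knob (rad): 0 open, 1.2 at the end stop (locked); grows clockwise seen from above; starts between 0 and 0.35. Turns with about 0.04 N m, stays where it is left.
- lock_grip (a point): Grip point of the lock knob, on its vertical axis about 79 mm above the dresser top, 7 mm below the knob's top. The knob is a black bar 42 mm long (its x), 14 mm wide (its y) and 32 mm tall on a disc of 44 mm diameter and 8 mm height, which turns with it; x and y turn with the knob.
- cologne: Clear glass cologne bottle, 30 by 50 mm, 103 mm tall, standing left of the clamp. Origin under its centre. Bystander.
- tin: Steel bobby pin tin, 85 by 55 by 20 mm. Bystander.
- roller: Rose silicone face roller, about 150 mm long, lying. Bystander.
- hairclip: Metal hair clip, 65 mm long, lying behind the clamp. Bystander.
- lipstick: Standing lipstick, 20 mm diameter, 75 mm tall, black and brass. Bystander.

How it is judged (in metres and radians):
On the way, in this order (a step that is already met when the one before it is completed fails the run):
1. the jaw presses the compact into the V stop with more than 4 N (contact force between each of jaw, stop and compact above 4 N), for 0.3 s.
2. the lock knob is turned to its end stop (value of joint lock above 1.12 rad), for 0.2 s.
At the end, for the whole second after the job is handed in: The compact lies flat (within 0.1 rad) and still, its centre within 43 mm of the V's apex, pressed by the jaw and against the stop with more than 3 N each; the lock knob is past 1.12 rad of its 1.2 (contact force between each of jaw, stop and compact above 3 N and value of joint lock above 1.12 rad and angle between compact's own z axis and vertical below 0.1 rad and horizontal distance between compact and stop below 0.043 m and linear speed of compact below 0.01 m/s); the robot touches nothing.
It fails at once if the compact is squeezed with more than 40 N (contact force between jaw and compact above 40 N).
It fails at once if the robot touches the jaw or the compact (contact force between any of the fingers, the arm and jaw above 0.5 N or contact force between any of the fingers, the arm and compact above 0.5 N).
It fails at once if a bystander (cologne, tin, roller, hair clip, lipstick) is moved more than 20 mm (distance of any of cologne, tin, roller, hairclip, lipstick from where it was at the start of the episode above 0.02 m).
It also fails if it takes over 72 s, if anything falls off the work surface, if the arm or the gripper's body presses on something with over 40 N, if the wrist force passes 120 N, or if a joint passes its speed limit or range.

## Working session

There is one attempt and no reset: what is moved stays moved. The work goes in short steps, Python scripts to look and compute and a tool call to move; the robot and the scene stay as the last step left them, time stands still between calls to the robot, and variables do not carry over. Pictures are saved under pics/ and viewed, at most 10 in all, crops included, and the job is handed in when it is done.

Besides the shell and the picture viewer there is one more tool, called after "Call:" as name(argument=value, ...) on one line, values as JSON. move_arm: Moves the arm, as the interface text tells. Its arguments: {"type":"object","properties":{"gripper":{"type":"array"},"dp":{"type":"array"},"twist":{"type":"array"},"grip_force":{"type":"number"}},"required":["gripper","dp","twist"]}

```bash
mkdir -p pics; cat > h.py <<'E'
import numpy as np,cv2
from scipy.spatial.transform import Rotation as R
from station import env,eyes
def cloud(name):
    im,d=eyes.snapshot(name); m=eyes.camera_model(name)
    f=200/np.tan(np.radians(m['fovy'])/2)
    v,u=np.mgrid[0:400,0:640]
    P=np.stack([(u-m['cx'])/f*d,(v-m['cy'])/f*d,d],-1)
    o=np.array(m['orientation']); 
    Rm=R.from_rotvec(o).as_matrix() if o.size==3 else o.reshape(3,3)
    W=P@Rm.T+np.array(m['position']); W[d==0]=np.nan
    return im,W
E
python3 - <<'E'
from h import *
for n in ('scene','top'):
    im,W=cloud(n); cv2.imwrite(f'pics/{n}.png',im[:,:,::-1]); np.savez(f'{n}.npz',im=im,W=W); print(eyes.camera_model(n))
print(env.observe(),env.grasp_offset)
E
```

```text
{'fovy': 45.21105382430745, 'cx': 316.56967501705975, 'cy': 198.82179676087517, 'position': array([1440.43369361, -468.73461238,  982.48719361]), 'orientation': array([-2.06824772, -1.15405582,  0.51994636])}
{'fovy': 47.18985747546902, 'cx': 322.3303174535358, 'cy': 198.60878227229543, 'position': array([ 509.71252965,   21.11079953, 1412.61880687]), 'orientation': array([-2.15290752,  2.20378916, -0.09111453])}
{'time_s': 0.1, 'joints': array([ 1.11710724,  0.32176154, -0.07011099,  1.45157422,  0.02259116,
        1.37074449, -0.05689526]), 'joint_velocities': array([-0.00013482, -0.00235207,  0.00199392, -0.0016963 , -0.00050202,
       -0.00115741,  0.00051309]), 'joint_torque': array([-2.14832162e-04, -4.94877684e+01, -3.83917205e-01, -3.15210056e+01,
        1.32053200e-02,  7.45338213e-03, -3.67009488e-05]), 'ee_pos': array([ 292.85677781, -579.75990311,  230.3141693 ]), 'tool_rot': array([-3.05443944e+00, -7.27826797e-01,  7.31423492e-04]), 'force': array([ 0.48517464, -0.29627966,  0.44257185]), 'wrist_torque': array([-0.05176691,  0.00215092,  0.04431389]), 'gripper_force': 0.0, 'finger_gap': 0.9991521931525887} 18.700000000000003
```

View pics/scene.png

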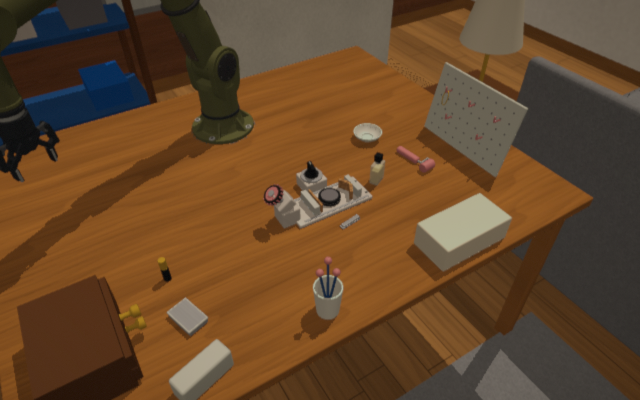

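View pics/top.png

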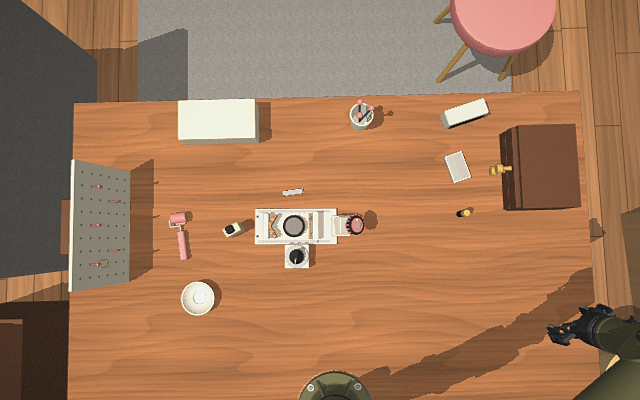

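The top view shows the clamp at u 255–337, v 208–243, the wheel at (356,225), the lock knob at (297,256), the compact at (294,225) and the V stop near (273,225). World +x is up in the image and +y is left.

```bash
python3 - <<'E'
from h import *
t=np.load('top.npz');W=t['W'];im=t['im']
s=np.load('scene.npz');S=s['W']
print('table z',np.nanmedian(W[300:330,400:500,2]), np.nanmedian(S[230:260,200:240,2]))
print('wheel px',W[225,356],'knob',W[256,297],'compact',W[225,294])
# bed+all white clamp points
def sel(A,lo,hi):
    return A[(A[...,0]>lo[0])&(A[...,0]<hi[0])&(A[...,1]>lo[1])&(A[...,1]<hi[1])&(A[...,2]>lo[2])&(A[...,2]<hi[2])]
c=W[225,294]
b=sel(W,[300,-150,7],[560,300,18]); 
for A,n in((W,'top'),(S,'scene')):
    b=sel(A,[c[0]-75,c[1]-130,8],[c[0]+75,c[1]+160,17])
    print(n,'bed',len(b),cv2.minAreaRect(b[:,:2].astype(np.float32)),np.median(b[:,2]))
    p=sel(A,[c[0]-140,c[1]-60,36],[c[0]-40,c[1]+60,48]); print('post',len(p),cv2.minAreaRect(p[:,:2].astype(np.float32)),np.median(p[:,2]))
    k=sel(A,[c[0]-140,c[1]-60,76],[c[0]-40,c[1]+60,95]); print('knob',len(k),cv2.minAreaRect(k[:,:2].astype(np.float32)) if len(k)>2 else k,k.mean(0),k[:,2].max())
    w=sel(A,[c[0]-60,c[1]-300,100],[c[0]+60,c[1]-90,145]); 
    m=w.mean(0); 
    for _ in range(4):
        m=w.mean(0);n_=np.linalg.svd(w-m)[2][2];n_*=np.sign(n_[2]);w=w[abs((w-m)@n_)<5]
    print('wheel',len(w),m,n_,np.degrees(np.arccos(n_[2])), w.min(0),w.max(0))
v=cv2.resize(im[190:285,235:385,::-1],None,fx=5,fy=5,interpolation=cv2.INTER_CUBIC);cv2.imwrite('pics/crop1.png',v)
E
```

```text
table z 0.1584907887531699 1.888776037385071
wheel px [541.26537004 -72.58819911 126.34183263] knob [457.17173306  96.80094103  85.96308162] compact [548.11551528 107.58420768  25.52703415]
top bed 1696 ((543.51513671875, 122.50867462158203), (132.50048828125, 290.6137390136719), 2.1418328285217285) 12.350614429899224
post 293 ((465.5907897949219, 91.95931243896484), (86.74530792236328, 86.09717559814453), 88.57339477539062) 43.85558890395623
knob 72 ((456.7463684082031, 100.53801727294922), (14.02902603149414, 40.411216735839844), 82.59425354003906) [456.00324048 100.66494475  85.17711739] 93.97640703842308
wheel 249 [542.02929328 -71.28955803 120.41606115] [-0.01448111 -0.51294781  0.85829764] 30.874023793285335 [513.34128504 -97.29134118 101.19849965] [572.49447857 -46.78538836 136.94819592]
scene bed 931 ((550.716796875, 123.87212371826172), (287.0903015136719, 118.71294403076172), 87.71207427978516) 13.780355186508132
post 175 ((465.2061462402344, 101.59112548828125), (73.05207061767578, 86.96015167236328), 87.99848937988281) 43.0566419977564
knob 62 ((460.6440124511719, 102.39578247070312), (15.390974044799805, 44.22462844848633), 83.85172271728516) [462.89679374 100.9286319   85.56907598] 91.67432194984963
wheel 244 [548.07529239 -71.47800947 120.38551086] [ 0.03799101 -0.5589103   0.82835739] 34.06963000180261 [514.45413647 -95.35352584 101.2121731 ] [575.16068799 -45.26999185 136.48032196]
```

View pics/crop1.png

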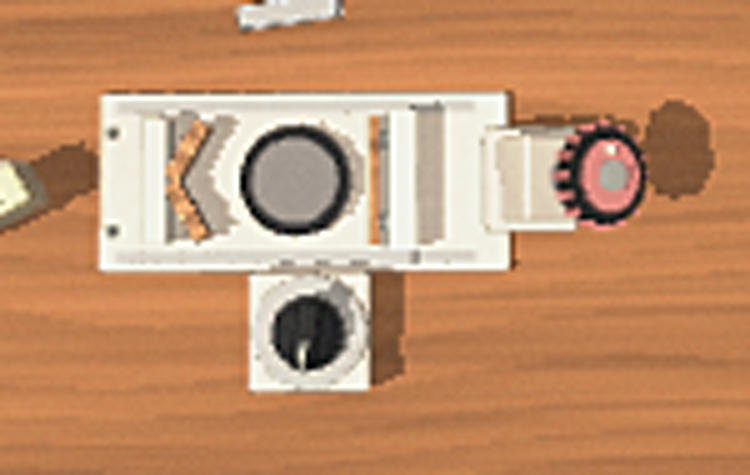

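The bed, post (72 mm, z 43) and knob (z 86) match the given sizes. The wheel face is at about (543,-71,119) and leans 31–34°, so wheel_grip is at about (543,-67,112). The clamp yaw is about -1.5°. Next I fly to a pre-grasp pose.

Call:
move_arm(gripper=[1,1,1,1,1], dp=[[0.25,0.3,0],[0.4,0.6,0],[0.56,1,0],[0.56,1,0],[0.56,1,0]], twist=[[0,0,0.2],[0,0,0.4],[0,0,0.7],[0,0,0.7],[0,0,0.7]])

```text
time_s: 0.6
ee_pos: [380.0, -425.5, 231.4]
tool_rot: [-2.877, -1.259, -0.002]
force: [-0.8, -0.1, -0.2]
finger_gap: 1.0
gripper_force: 0.0
```

Call:
move_arm(gripper=[1,1,1,1,1], dp=[[0.25,0.3,0],[0.4,0.6,0],[0.56,1,0],[0.56,1,0],[0.56,1,0]], twist=[[0,0,0.2],[0,0,0.4],[0,0,0.7],[0,0,0.7],[0,0,0.7]])

```text
time_s: 1.1
ee_pos: [462.9, -276.6, 231.4]
tool_rot: [-2.615, -1.74, -0.002]
force: [0.8, 0.2, -0.3]
finger_gap: 1.001
gripper_force: 0.0
```

Call:
move_arm(gripper=[1,1,1,1,1], dp=[[0.25,0.3,0],[0.4,0.6,0],[0.56,0.9,0],[0.56,0.9,0],[0.56,0.9,0]], twist=[[0,0,0.2],[0,0,0.4],[0,0,0.76],[0,0,0.76],[0,0,0.76]])

```text
time_s: 1.6
ee_pos: [545.6, -144.8, 231.0]
tool_rot: [-2.245, -2.197, 0.0]
force: [0.2, -1.5, 0.5]
finger_gap: 1.004
gripper_force: 0.0
```

Call:
move_arm(gripper=[1,1,1,1,1,1], dp=[[0,0,0],[0,0,0],[0,0,0],[0,0,0],[0,0,0],[0,0,0]], twist=[[0.25,0,0],[0.5,0,0],[0.75,0,0],[1,0,0],[1,0,0],[1,0,0]])

```text
time_s: 2.2
ee_pos: [544.2, -148.1, 230.3]
tool_rot: [-1.968, -1.912, -0.487]
force: [-0.7, 1.2, -0.4]
finger_gap: 0.998
gripper_force: 0.0
```

```bash
python3 - <<'E'
from h import *
o=env.observe();print(o['time_s'],o['joints'].round(3),o['ee_pos'],R.from_rotvec(o['tool_rot']).as_matrix().round(3))
E
```

```text
2.2 [ 0.862  0.341 -0.464  1.548 -0.306  1.496  0.432] [ 544.15084478 -148.09671955  230.30941087] [[ 0.029  1.     0.001]
 [ 0.878 -0.026  0.478]
 [ 0.477 -0.013 -0.879]]
```

Call:
move_arm(gripper=[1,1,1], dp=[[0,0,0],[0,0,0],[0,0,0]], twist=[[0.22,0,-0.03],[0.22,0,-0.03],[0.22,0,-0.03]])

```text
time_s: 2.5
ee_pos: [545.0, -144.9, 231.5]
tool_rot: [-1.909, -1.838, -0.583]
force: [0.2, -0.8, -0.5]
finger_gap: 1.0
gripper_force: 0.0
```

```bash
cat >> h.py <<'E'
def wcloud():
    m=eyes.camera_model('wrist'); im,d=eyes.snapshot('wrist')
    f=200/np.tan(np.radians(m['fovy'])/2)
    v,u=np.mgrid[0:400,0:640]; x=u-m['cx'];y=v-m['cy'];r=np.hypot(x,y)+1e-9;t=np.tan(np.minimum(r/f,1.5))
    P=np.stack([x/r*t*d,y/r*t*d,d],-1)
    W=P@R.from_rotvec(m['orientation']).as_matrix().T+m['position'];W[d==0]=np.nan
    return im,W,m
E
python3 - <<'E'
from h import *
o=env.observe();T=R.from_rotvec(o['tool_rot']).as_matrix();print(o['joints'].round(3),o['ee_pos'],T.round(3))
im,W,m=wcloud();cv2.imwrite('pics/w1.png',im[:,:,::-1]);np.savez('w1.npz',im=im,W=W);print(m)
w=W[(abs(W[...,0]-543)<45)&(abs(W[...,1]+71)<40)&(W[...,2]>95)&(W[...,2]<145)]
for _ in range(5):
    c=w.mean(0);n=np.linalg.svd(w-c)[2][2];n*=np.sign(n[2]);w=w[abs((w-c)@n)<3]
print(len(w),c,n,np.degrees(np.arccos(n[2])))
e=np.cross(n,[1,0,0]);e/=np.linalg.norm(e);g=np.cross(e,n)
q=np.stack([(w-c)@g,(w-c)@e],-1).astype(np.float32);(cc,rr)=cv2.minEnclosingCircle(q);print('circ',c+cc[0]*g+cc[1]*e,rr,q.min(0),q.max(0))
E
```

```text
[ 0.896  0.385 -0.465  1.533 -0.378  1.533  0.467] [ 544.9782459  -144.86057051  231.50515142] [[ 0.035  0.999  0.007]
 [ 0.821 -0.033  0.57 ]
 [ 0.57  -0.014 -0.822]]
{'fovy': 65.70646984690485, 'cx': 319.1807236637091, 'cy': 196.18453851019444, 'position': array([ 545.63198778, -169.17287392,  388.8842073 ]), 'orientation': array([-2.81096374,  0.05124526,  0.01286119])}
2469 [543.31839073 -72.45964037 120.27264573] [-0.01230592 -0.56330621  0.82615657] 34.29407427871247
circ [543.27572006 -73.88153917 119.30250333] 30.71646499633789 [-29.532898 -28.78401 ] [30.310352 28.994497]
```

View pics/w1.png

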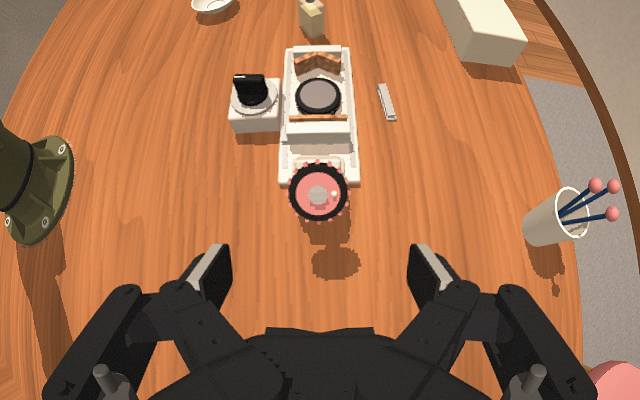

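The wrist view shows the wheel face centred at (318,192), the knob at (250,90), the compact at (319,95) and the pad edge at (318,117). The fit puts the wheel face at (543.3,-72.5,119.8) leaning 34.3°, which matches the sizes given. Next I wind the wrist back (counter-clockwise) to gain stroke.

Call:
move_arm(gripper=[1,1,1,1,1], dp=[[0,0,0],[0,0,0],[0,0,0],[0,0,0],[0,0,0]], twist=[[-0.008,-0.684,0.986],[-0.008,-0.684,0.986],[-0.008,-0.684,0.986],[-0.008,-0.684,0.986],[-0.008,-0.684,0.986]])

```text
time_s: 3.05
ee_pos: [545.5, -143.7, 232.4]
tool_rot: [-1.326, -2.414, -0.761]
force: [-0.6, -0.1, 0.1]
finger_gap: 0.999
gripper_force: 0.0
```

```bash
python3 - <<'E'
from h import *
o=env.observe();print(o['joints'].round(3),o['ee_pos'],R.from_rotvec(o['tool_rot']).as_matrix().round(3))
E
```

```text
[ 0.964  0.402 -0.56   1.528 -0.344  1.527  1.04 ] [ 545.50404214 -143.72325843  232.3674389 ] [[-0.538  0.843  0.005]
 [ 0.694  0.439  0.571]
 [ 0.479  0.311 -0.821]]
```

Call:
move_arm(gripper=[1,1,1,1,1], dp=[[0,0,0],[0,0,0],[0,0,0],[0,0,0],[0,0,0]], twist=[[-0.008,-0.684,0.986],[-0.008,-0.684,0.986],[-0.008,-0.684,0.986],[-0.008,-0.684,0.986],[-0.008,-0.684,0.986]])

```text
time_s: 3.55
ee_pos: [545.3, -144.4, 231.9]
tool_rot: [-0.587, -2.83, -0.888]
force: [0.3, 0.2, 0.3]
finger_gap: 0.998
gripper_force: 0.0
```

Call:
move_arm(gripper=[1,1,1,1,1], dp=[[0,0,0],[0,0,0],[0,0,0],[0,0,0],[0,0,0]], twist=[[-0.008,-0.684,0.986],[-0.008,-0.684,0.986],[-0.008,-0.684,0.986],[-0.008,-0.684,0.986],[-0.008,-0.684,0.986]])

```text
time_s: 4.05
ee_pos: [545.2, -144.7, 231.7]
tool_rot: [-0.277, 2.93, 0.916]
force: [0.3, 0.6, -0.2]
finger_gap: 0.997
gripper_force: 0.0
```

Call:
move_arm(gripper=[1,1,1,1,1], dp=[[0,0,0],[0,0,0],[0,0,0],[0,0,0],[0,0,0]], twist=[[-0.004,-0.342,0.493],[-0.004,-0.342,0.493],[-0.004,-0.342,0.493],[-0.004,-0.342,0.493],[-0.004,-0.342,0.493]])

```text
time_s: 4.55
ee_pos: [545.1, -145.1, 231.4]
tool_rot: [-0.692, 2.781, 0.867]
force: [-0.1, -0.6, 0.6]
finger_gap: 0.997
gripper_force: 0.0
```

```bash
python3 - <<'E'
from h import *
o=env.observe();print(o['joints'].round(3),o['ee_pos'],R.from_rotvec(o['tool_rot']).as_matrix().round(3),o['wrist_torque'])
E
```

```text
[ 1.148  0.473 -0.823  1.519 -0.227  1.507  2.444] [ 545.12486895 -145.10668098  231.40419968] [[-0.883 -0.47   0.003]
 [-0.385  0.727  0.569]
 [-0.269  0.501 -0.822]] [-0.63411802  0.01350228 -0.00493235]
```

Call:
move_arm(gripper=[1,1,1,1,1,1,1], dp=[[-0.003,0.15,-0.23],[-0.005,0.3,-0.455],[-0.008,0.4,-0.61],[-0.01,0.5,-0.76],[-0.011,0.597,-0.909],[-0.011,0.597,-0.909],[-0.011,0.597,-0.909]], twist=[[0,0,0],[0,0,0],[0,0,0],[0,0,0],[0,0,0],[0,0,0],[0,0,0]])

```text
time_s: 5.25
ee_pos: [543.6, -55.8, 95.4]
tool_rot: [-0.696, 2.779, 0.868]
force: [0.4, -1.1, 0.9]
finger_gap: 1.001
gripper_force: 0.0
```

```bash
python3 - <<'E'
from h import *
o=env.observe();print(o['joints'].round(3),o['ee_pos'],o['force'],o['wrist_torque'])
im,W,m=wcloud();cv2.imwrite('pics/w2.png',im[:,:,::-1])
E
```

```text
[ 1.064  0.537 -0.826  1.756 -0.21   1.187  2.437] [543.59100511 -55.79376172  95.39868339] [ 0.44865844 -1.11064382  0.87639283] [-0.6458959  -0.03921975  0.03507362]
```

View pics/w2.png

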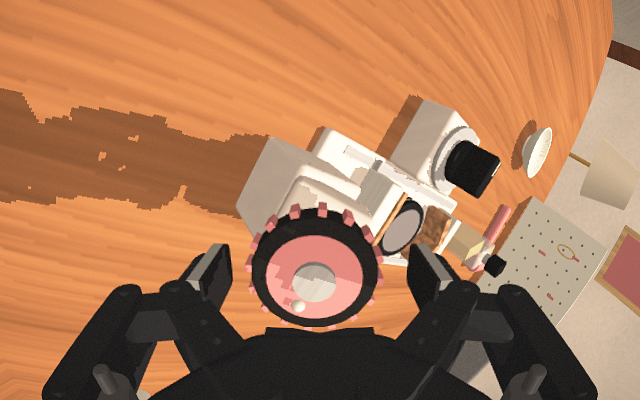

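The wheel (314,270) sits centred between the pads (230 and 410). I close on it.

Call:
move_arm(gripper=[-1,-1,-1,-1,-1,-1,-1,-1], dp=[[0,0,0],[0,0,0],[0,0,0],[0,0,0],[0,0,0],[0,0,0],[0,0,0],[0,0,0]], twist=[[0,0,0],[0,0,0],[0,0,0],[0,0,0],[0,0,0],[0,0,0],[0,0,0],[0,0,0]], grip_force=35)

```text
time_s: 6.1
ee_pos: [545.0, -58.2, 95.7]
tool_rot: [-0.695, 2.778, 0.861]
force: [0.7, -6.5, 4.5]
finger_gap: 0.641
gripper_force: 37.1
```

```bash
cat > st.py <<'E'
from h import *
o=env.observe();T=R.from_rotvec(o['tool_rot']).as_matrix();z=T[:,2]
print('t',round(o['time_s'],2),'q',o['joints'].round(3),'p',o['ee_pos'].round(1),'z',z.round(3),'y',T[:,1].round(3),'F',o['force'].round(1),'tau.z',round(o['wrist_torque']@z,3),o['wrist_torque'].round(3),'tq7',o['joint_torque'][6].round(3),'gap',round(o['finger_gap'],3),o['gripper_force'])
E
python3 st.py
```

```text
t 6.1 q [ 1.066  0.536 -0.826  1.755 -0.209  1.185  2.439] p [545.  -58.2  95.7] z [ 0.007  0.567 -0.824] y [-0.473  0.728  0.497] F [ 0.7 -6.5  4.5] tau.z -0.026 [-1.316 -0.276 -0.17 ] tq7 -0.008 gap 0.641 37.102784514427185
```

Call:
move_arm(gripper=[-1,-1,-1,-1,-1,-1,-1], dp=[[0.007,-0.011,-0.007],[0.007,-0.011,-0.007],[0.007,-0.011,-0.007],[0.007,-0.011,-0.007],[0.007,-0.011,-0.007],[0.007,-0.011,-0.007],[0.007,-0.011,-0.007]], twist=[[0.001,0.11,-0.16],[0.003,0.23,-0.33],[0.004,0.34,-0.49],[0.005,0.45,-0.65],[0.007,0.57,-0.82],[0.008,0.68,-0.988],[0.008,0.68,-0.988]])

```text
time_s: 6.8
ee_pos: [545.1, -58.5, 95.5]
tool_rot: [-0.165, -2.969, -0.929]
force: [-2.7, -4.5, 8.4]
finger_gap: 0.642
gripper_force: 37.6
```

```bash
python3 st.py
```

```text
t 6.8 q [ 0.973  0.494 -0.698  1.756 -0.287  1.198  1.9  ] p [545.1 -58.5  95.5] z [ 0.007  0.57  -0.822] y [0.109 0.816 0.567] F [-2.7 -4.5  8.4] tau.z 0.123 [-0.506  0.5    0.193] tq7 -0.374 gap 0.642 37.569066882133484
```

Call:
move_arm(gripper=[-1,-1,-1,-1,-1,-1,-1], dp=[[0.003,-0.01,0.006],[0.003,-0.01,0.006],[0.003,-0.01,0.006],[0.003,-0.01,0.006],[0.003,-0.01,0.006],[0.003,-0.01,0.006],[0.003,-0.01,0.006]], twist=[[0.001,0.11,-0.16],[0.003,0.23,-0.33],[0.004,0.34,-0.49],[0.005,0.45,-0.65],[0.007,0.57,-0.82],[0.008,0.68,-0.988],[0.008,0.68,-0.988]])

```text
time_s: 7.5
ee_pos: [544.9, -58.8, 95.4]
tool_rot: [-0.979, -2.646, -0.833]
force: [-0.2, -0.7, 3.6]
finger_gap: 0.643
gripper_force: 37.9
```

```bash
python3 st.py; python3 - <<'E'
from h import *
im,W=cloud('top');cv2.imwrite('pics/crop2.png',cv2.resize(im[190:285,235:385,::-1],None,fx=5,fy=5,interpolation=cv2.INTER_CUBIC))
# jaw pad / compact columns along row of clamp centre in old vs new
o=np.load('top.npz')['im'].astype(int)
for r in (220,225,230): print(r,'old',o[r,268:320].sum(1).tolist()); print('new',im[r,268:320].astype(int).sum(1).tolist())
E
```

```text
t 7.5 q [ 0.885  0.463 -0.582  1.76  -0.35   1.209  1.351] p [544.9 -58.8  95.4] z [ 0.008  0.571 -0.821] y [0.649 0.622 0.438] F [-0.2 -0.7  3.6] tau.z 0.127 [-0.541  0.326  0.067] tq7 -0.485 gap 0.643 37.94327974319458
220 old [489, 306, 468, 463, 529, 593, 245, 452, 529, 501, 541, 729, 710, 702, 713, 731, 438, 93, 144, 337, 484, 480, 461, 461, 458, 462, 463, 457, 454, 464, 477, 466, 267, 114, 92, 250, 552, 496, 590, 747, 665, 439, 380, 518, 498, 756, 720, 716, 719, 721, 568, 512]
new [502, 332, 484, 481, 550, 613, 253, 475, 555, 526, 568, 739, 723, 718, 730, 749, 320, 111, 153, 353, 507, 500, 486, 485, 485, 492, 488, 482, 485, 487, 499, 485, 285, 109, 117, 301, 593, 534, 494, 332, 583, 721, 737, 726, 727, 733, 747, 417, 563, 550, 545, 596]
225 old [422, 473, 565, 199, 451, 536, 509, 507, 496, 579, 724, 704, 701, 726, 746, 37, 140, 338, 485, 467, 467, 455, 455, 454, 458, 465, 452, 459, 466, 457, 458, 465, 468, 477, 371, 94, 187, 423, 536, 540, 673, 460, 427, 513, 493, 752, 724, 718, 722, 725, 526, 512]
new [439, 493, 593, 196, 480, 551, 527, 530, 522, 594, 735, 720, 715, 736, 756, 54, 165, 360, 515, 495, 482, 482, 486, 490, 484, 478, 486, 478, 488, 475, 483, 478, 486, 493, 299, 111, 192, 473, 561, 331, 580, 716, 734, 727, 726, 736, 751, 410, 569, 555, 543, 531]
230 old [441, 392, 463, 514, 519, 144, 387, 520, 514, 506, 504, 487, 571, 725, 735, 741, 39, 155, 370, 493, 473, 467, 460, 456, 460, 464, 462, 459, 460, 464, 465, 475, 480, 309, 117, 167, 397, 534, 570, 737, 652, 509, 447, 498, 487, 755, 723, 720, 726, 723, 570, 522]
new [471, 409, 486, 531, 545, 159, 411, 545, 528, 534, 529, 520, 595, 738, 748, 747, 60, 164, 390, 516, 499, 484, 483, 485, 486, 481, 490, 480, 483, 481, 492, 506, 504, 230, 116, 134, 335, 594, 571, 321, 601, 715, 736, 731, 729, 735, 752, 415, 550, 556, 552, 553]
```

View pics/crop2.png

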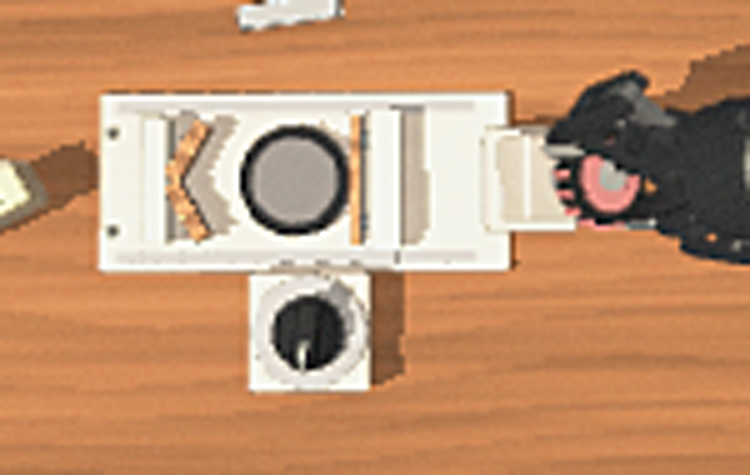

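The top view shows the jaw moved 3.6 px, or 10.8 mm for 1.2 rad, so there is no slip. The pad face at crop x 349 now meets the compact, and the V apex at crop x 186 leaves about 24.5 mm, or 2.7 rad. tau.z ≈ 0.125 N m matches free friction.

Call:
move_arm(gripper=[-1,-1,-1,-1,-1,-1,-1], dp=[[0,0,0],[0,0,0],[0,0,0],[0,0,0],[0,0,0],[0,0,0],[0,0,0]], twist=[[0.001,0.11,-0.16],[0.003,0.23,-0.33],[0.004,0.34,-0.49],[0.005,0.45,-0.65],[0.007,0.57,-0.82],[0.008,0.68,-0.988],[0.008,0.68,-0.988]])

```text
time_s: 8.25
ee_pos: [544.7, -58.9, 95.3]
tool_rot: [-1.642, -2.144, -0.679]
force: [-1.4, -2.1, 5.4]
finger_gap: 0.644
gripper_force: 38.1
```

```bash
python3 st.py
```

```text
t 8.25 q [ 0.801  0.438 -0.475  1.766 -0.401  1.219  0.793] p [544.7 -58.9  95.3] z [ 0.01   0.569 -0.822] y [0.965 0.211 0.158] F [-1.4 -2.1  5.4] tau.z 0.149 [-0.38   0.66   0.271] tq7 -0.482 gap 0.644 38.11773598194122
```

Call:
move_arm(gripper=[-1,-1,-1,-1,-1,-1,-1], dp=[[0,0,0],[0,0,0],[0,0,0],[0,0,0],[0,0,0],[0,0,0],[0,0,0]], twist=[[0.001,0.11,-0.16],[0.003,0.23,-0.33],[0.004,0.34,-0.49],[0.005,0.45,-0.65],[0.007,0.57,-0.82],[0.008,0.68,-0.988],[0.008,0.68,-0.988]])

```text
time_s: 8.95
ee_pos: [544.3, -58.9, 95.3]
tool_rot: [-2.132, -1.513, -0.483]
force: [-2.5, -3.5, 6.6]
finger_gap: 0.647
gripper_force: 38.2
```

```bash
python3 st.py
```

```text
t 8.95 q [ 0.719  0.419 -0.374  1.77  -0.442  1.23   0.226] p [544.3 -58.9  95.3] z [ 0.01   0.568 -0.823] y [ 0.945 -0.274 -0.178] F [-2.5 -3.5  6.6] tau.z 0.148 [-0.23   0.852  0.405] tq7 -0.406 gap 0.647 38.205199241638184
```

Call:
move_arm(gripper=[-1,-1,-1,-1,-1,-1,-1], dp=[[0,0,0],[0,0,0],[0,0,0],[0,0,0],[0,0,0],[0,0,0],[0,0,0]], twist=[[0.001,0.11,-0.16],[0.003,0.23,-0.33],[0.004,0.34,-0.49],[0.005,0.45,-0.65],[0.007,0.57,-0.82],[0.008,0.68,-0.988],[0.008,0.68,-0.988]])

```text
time_s: 9.65
ee_pos: [544.1, -58.7, 95.4]
tool_rot: [-2.433, -0.799, -0.26]
force: [-3.6, -3.4, 6.8]
finger_gap: 0.641
gripper_force: 38.3
```

```bash
python3 st.py; python3 - <<'E'
from h import *
im,W=cloud('top');np.save('top3.npy',im);cv2.imwrite('pics/crop3.png',cv2.resize(im[190:285,235:385,::-1],None,fx=5,fy=5,interpolation=cv2.INTER_CUBIC))
E
```

```text
t 9.65 q [ 0.64   0.406 -0.28   1.773 -0.478  1.242 -0.347] p [544.1 -58.7  95.4] z [ 0.009  0.566 -0.824] y [ 0.595 -0.665 -0.45 ] F [-3.6 -3.4  6.8] tau.z 0.127 [0.218 0.877 0.45 ] tq7 -0.412 gap 0.641 38.26932728290558
```

View pics/crop3.png

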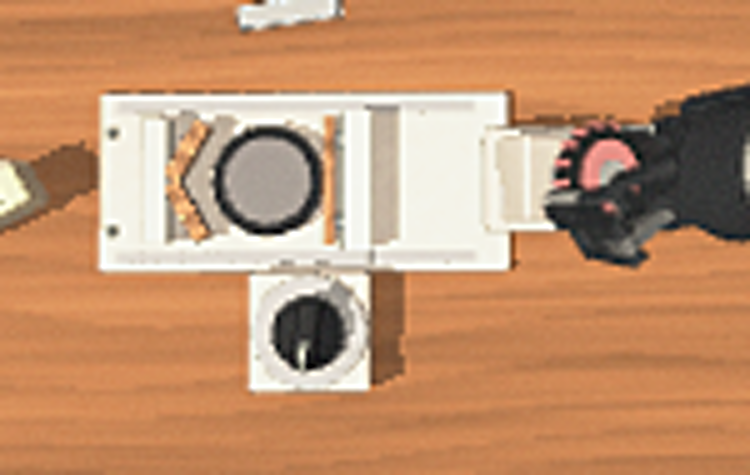

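The jaw tracks exactly (16.1 mm), and about 8 mm (0.9 rad) remains. I turn 0.5 rad and then go on in small steps.

Call:
move_arm(gripper=[-1,-1,-1,-1,-1,-1,-1], dp=[[0,0,0],[0,0,0],[0,0,0],[0,0,0],[0,0,0],[0,0,0],[0,0,0]], twist=[[0.001,0.11,-0.16],[0.003,0.23,-0.33],[0.004,0.34,-0.49],[0.005,0.45,-0.65],[0.006,0.57,-0.82],[0.006,0.57,-0.82],[0.006,0.57,-0.82]])

```text
time_s: 10.4
ee_pos: [543.9, -58.5, 95.5]
tool_rot: [-2.535, -0.176, -0.061]
force: [-4.3, -2.8, 7.8]
finger_gap: 0.646
gripper_force: 38.3
```

```bash
python3 st.py
```

```text
t 10.4 q [ 0.576  0.401 -0.204  1.773 -0.503  1.255 -0.826] p [543.9 -58.5  95.5] z [ 0.005  0.566 -0.825] y [ 0.14  -0.817 -0.56 ] F [-4.3 -2.8  7.8] tau.z 0.099 [0.49  0.794 0.427] tq7 0.088 gap 0.646 38.31363379955292
```

Call:
move_arm(gripper=[-1,-1,-1], dp=[[0,0,0],[0,0,0],[0,0,0]], twist=[[0.001,0.06,-0.08],[0.001,0.11,-0.165],[0.001,0.11,-0.165]])

```text
time_s: 10.7
ee_pos: [544.0, -58.4, 95.6]
tool_rot: [-2.54, -0.049, -0.023]
force: [-4.3, -2.9, 7.3]
finger_gap: 0.64
gripper_force: 38.3
```

```bash
python3 st.py
```

```text
t 10.7 q [ 0.564  0.399 -0.19   1.774 -0.51   1.255 -0.921] p [544.  -58.4  95.6] z [ 0.006  0.566 -0.825] y [ 0.04  -0.824 -0.565] F [-4.3 -2.9  7.3] tau.z 0.124 [0.541 0.709 0.34 ] tq7 -0.121 gap 0.64 38.28498601913452
```

```bash
cat > av.py <<'E'
from h import *
L=[];Q=[]
for i in range(4):
    o=env.observe();z=R.from_rotvec(o['tool_rot']).as_matrix()[:,2];L.append(o['wrist_torque']@z);Q.append(o['joints'][6]);im,_=cloud('top')
cv2.imwrite('pics/last.png',cv2.resize(im[190:285,235:385,::-1],None,fx=5,fy=5,interpolation=cv2.INTER_CUBIC))
print(o['time_s'],'tau',np.mean(L).round(4),np.round(L,3),'q7',Q[-1].round(3),'force',o['force'].round(1))
g=im[205:247].astype(float); m=(g[...,0]>170)&(g[...,0]-g[...,2]>80)&(g[...,2]<140)
m[:, :268]=0;m[:,312:]=0
print(m.sum(0)[268:312])
E
python3 av.py
```

```text
10.85 tau 0.1448 [0.124 0.172 0.11  0.173] q7 -0.92 force [-3.8 -3.5  7. ]
[10 13 18 16 17 17 15 10  6  5  5  5  5  5  5  6  5  3  3  3  3  3  3  3
  3  3  3  3  3  3 26 25  3  3  3  3  3  3  3  3  3  3  3  3]
```

Call:
move_arm(gripper=[-1,-1,-1], dp=[[0,0,0],[0,0,0],[0,0,0]], twist=[[0.001,0.06,-0.08],[0.001,0.11,-0.165],[0.001,0.11,-0.165]])

```text
time_s: 11.2
ee_pos: [544.0, -58.4, 95.6]
tool_rot: [-2.539, 0.078, 0.014]
force: [-3.4, -3.0, 8.0]
finger_gap: 0.645
gripper_force: 38.3
```

```bash
python3 av.py
```

```text
11.35 tau 0.1103 [0.102 0.122 0.138 0.079] q7 -1.015 force [-4.  -3.7  7.8]
[10 13 18 16 17 17 15 10  6  5  5  5  5  5  5  6  5  3  3  3  3  3  3  3
  3  3  3  3  3  3 29 22  3  3  3  3  3  3  3  3  3  3  3  3]
```

Call:
move_arm(gripper=[-1,-1,-1], dp=[[0,0,0],[0,0,0],[0,0,0]], twist=[[0.001,0.06,-0.08],[0.001,0.11,-0.165],[0.001,0.11,-0.165]])

```text
time_s: 11.7
ee_pos: [544.0, -58.4, 95.6]
tool_rot: [-2.533, 0.204, 0.052]
force: [-4.5, -3.6, 7.7]
finger_gap: 0.641
gripper_force: 38.3
```

```bash
python3 av.py
```

```text
11.85 tau 0.0921 [0.136 0.017 0.096 0.119] q7 -1.11 force [-4.6 -2.2  7.5]
[10 14 18 16 16 17 15 10  6  5  5  5  5  5  5  6  5  3  3  3  3  3  3  3
  3  3  3  3  3 22 29  3  3  3  3  3  3  3  3  3  3  3  3  3]
```

Call:
move_arm(gripper=[-1,-1,-1], dp=[[0,0,0],[0,0,0],[0,0,0]], twist=[[0.001,0.06,-0.08],[0.001,0.11,-0.165],[0.001,0.11,-0.165]])

```text
time_s: 12.2
ee_pos: [544.1, -58.3, 95.6]
tool_rot: [-2.522, 0.33, 0.089]
force: [-4.2, -2.7, 7.1]
finger_gap: 0.643
gripper_force: 38.3
```

```bash
sed -i 's/range(4)/range(8)/' av.py; python3 av.py
```

```text
12.55 tau 0.1196 [0.144 0.054 0.126 0.125 0.111 0.152 0.144 0.1  ] q7 -1.205 force [-4.2 -3.4  7.2]
[10 13 18 16 17 17 15 10  6  5  5  5  5  5  5  6  5  3  3  3  3  3  3  3
  3  3  3  3  3 13 29  3  3  3  3  3  3  3  3  3  3  3  3  3]
```

Call:
move_arm(gripper=[-1,-1,-1], dp=[[0,0,0],[0,0,0],[0,0,0]], twist=[[0.001,0.06,-0.08],[0.001,0.11,-0.165],[0.001,0.11,-0.165]])

```text
time_s: 12.9
ee_pos: [544.1, -58.3, 95.7]
tool_rot: [-2.506, 0.456, 0.127]
force: [-4.7, -2.8, 8.2]
finger_gap: 0.644
gripper_force: 38.3
```

```bash
python3 av.py
```

```text
13.25 tau 0.1421 [0.157 0.133 0.117 0.17  0.158 0.17  0.126 0.106] q7 -1.3 force [-5.3 -3.5  7.6]
[10 14 18 17 17 17 15 10  6  5  5  5  5  5  5  6  5  3  3  3  3  3  3  3
  3  3  3  3  3 29 26  3  3  3  3  3  3  3  3  3  3  3  3  3]
```

View pics/last.png

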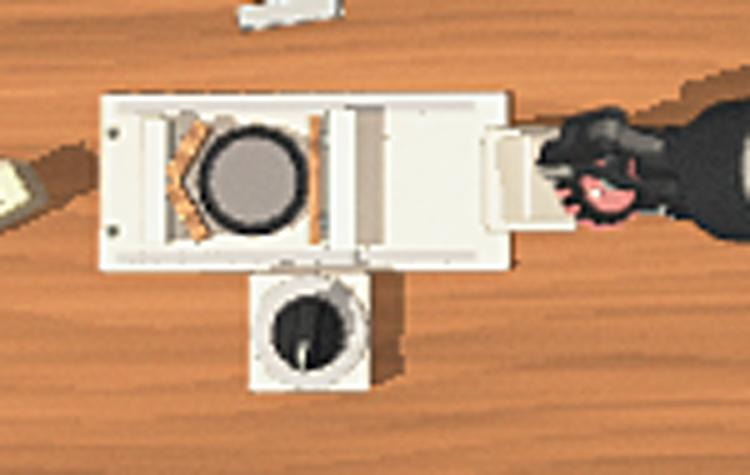

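The compact (253,180) is essentially in the V, with the pad face at 308, and clamping is just about to start. I take another 0.1 rad.

Call:
move_arm(gripper=[-1,-1,-1], dp=[[0,0,0],[0,0,0],[0,0,0]], twist=[[0.001,0.06,-0.08],[0.001,0.11,-0.165],[0.001,0.11,-0.165]])

```text
time_s: 13.6
ee_pos: [544.2, -58.3, 95.7]
tool_rot: [-2.484, 0.58, 0.164]
force: [-4.9, -1.7, 7.9]
finger_gap: 0.644
gripper_force: 38.3
```

```bash
python3 av.py
```

```text
13.95 tau 0.118 [0.106 0.058 0.143 0.095 0.091 0.105 0.152 0.195] q7 -1.395 force [-4.2 -3.1  7. ]
[10 14 18 17 17 17 16 10  6  5  5  5  5  5  5  6  5  3  3  3  3  3  3  3
  3  3  3  3  7 29  3  3  3  3  3  3  3  3  3  3  3  3  3  3]
```

Call:
move_arm(gripper=[-1,-1,-1], dp=[[0,0,0],[0,0,0],[0,0,0]], twist=[[0.001,0.06,-0.08],[0.001,0.11,-0.165],[0.001,0.11,-0.165]])

```text
time_s: 14.3
ee_pos: [544.3, -58.2, 95.7]
tool_rot: [-2.457, 0.704, 0.201]
force: [-4.5, -2.7, 8.1]
finger_gap: 0.641
gripper_force: 38.3
```

```bash
python3 av.py
```

```text
14.65 tau 0.1381 [0.124 0.199 0.172 0.09  0.13  0.119 0.127 0.144] q7 -1.491 force [-4.3 -2.   7.3]
[10 14 18 17 17 17 16 10  6  5  5  5  5  5  5  6  5  3  3  3  3  3  3  3
  3  3  3  3 21 29  3  3  3  3  3  3  3  3  3  3  3  3  3  3]
```

Call:
move_arm(gripper=[-1,-1,-1], dp=[[0,0,0],[0,0,0],[0,0,0]], twist=[[0.001,0.06,-0.08],[0.001,0.11,-0.165],[0.001,0.11,-0.165]])

```text
time_s: 15.0
ee_pos: [544.3, -58.2, 95.7]
tool_rot: [-2.425, 0.827, 0.237]
force: [-3.9, -3.1, 6.4]
finger_gap: 0.642
gripper_force: 38.2
```

```bash
python3 av.py
```

```text
15.35 tau 0.1186 [0.118 0.125 0.087 0.082 0.125 0.133 0.138 0.14 ] q7 -1.587 force [-5.1 -2.1  6.7]
[10 13 18 17 17 17 16 10  6  5  5  5  5  5  5  6  5  3  3  3  3  3  3  3
  3  3  3  3 25 29  3  3  3  3  3  3  3  3  3  3  3  3  3  3]
```

View pics/last.png

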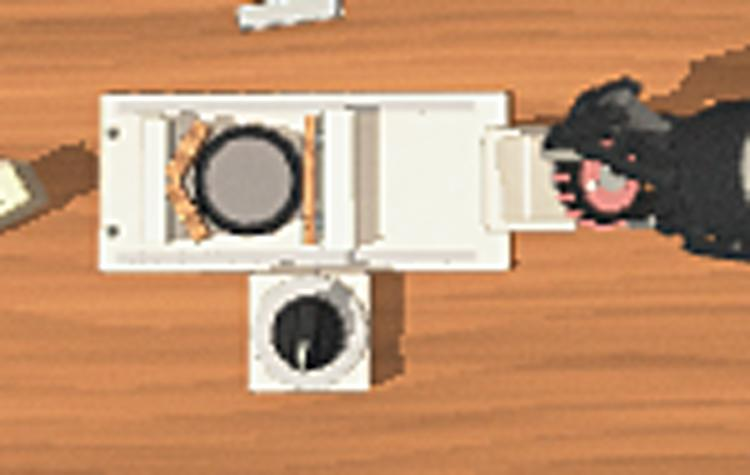

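The compact's left rim is at 195 against a V apex of about 186. It is very close to home and the torque is still at free friction.

Call:
move_arm(gripper=[-1,-1,-1], dp=[[0,0,0],[0,0,0],[0,0,0]], twist=[[0.001,0.06,-0.08],[0.001,0.11,-0.165],[0.001,0.11,-0.165]])

```text
time_s: 15.7
ee_pos: [544.4, -58.2, 95.7]
tool_rot: [-2.387, 0.949, 0.274]
force: [-3.9, -1.9, 6.9]
finger_gap: 0.644
gripper_force: 38.2
```

```bash
cat >> av.py <<'E'
d=(im[205:247,268:312].astype(int).sum(2)<220); d[:, :4]=0
ys,xs=np.nonzero(d); (c,r)=cv2.minEnclosingCircle(np.stack([xs,ys],-1).astype(np.float32)); 
gg=cv2.cvtColor(im,cv2.COLOR_RGB2GRAY)[226,268:312]; print('disc',c,r,len(xs), gg.tolist())
E
python3 av.py
```

```text
16.05 tau 0.1492 [0.157 0.187 0.187 0.154 0.181 0.09  0.118 0.12 ] q7 -1.682 force [-4.8 -1.4  6.6]
[10 13 18 17 17 17 16 10  6  5  5  5  5  5  5  6  5  3  3  3  3  3  3  3
  3  3  3  4 29  3  3  3  3  3  3  3  3  3  3  3  3  3  3  3]
disc (15.529739379882812, 20.644981384277344) 11.454452514648438 126 [167, 159, 211, 91, 195, 98, 37, 83, 178, 167, 166, 161, 164, 163, 165, 163, 162, 163, 164, 164, 163, 164, 164, 173, 166, 36, 48, 106, 198, 130, 186, 199, 253, 245, 244, 247, 253, 130, 188, 187, 185, 181, 201, 250]
```

Call:
move_arm(gripper=[-1,-1,-1], dp=[[0,0,0],[0,0,0],[0,0,0]], twist=[[0.001,0.06,-0.08],[0.001,0.11,-0.165],[0.001,0.11,-0.165]])

```text
time_s: 16.4
ee_pos: [544.4, -58.2, 95.7]
tool_rot: [-2.344, 1.07, 0.31]
force: [-4.5, -2.2, 7.5]
finger_gap: 0.646
gripper_force: 38.2
```

```bash
python3 av.py
```

```text
16.75 tau 0.1363 [0.164 0.129 0.156 0.072 0.109 0.142 0.154 0.164] q7 -1.778 force [-4.  -2.8  6.6]
[10 14 17 17 16 17 16 10  6  5  5  5  5  5  5  6  5  3  3  3  3  3  3  3
  3  3  3 16 29  3  3  3  3  3  3  3  3  3  3  3  3  3  3  3]
disc (15.166666984558105, 20.5) 11.267062187194824 132 [165, 163, 211, 93, 198, 50, 52, 101, 177, 164, 163, 160, 164, 162, 164, 165, 162, 161, 162, 164, 162, 165, 167, 167, 141, 31, 75, 174, 190, 114, 199, 238, 247, 245, 244, 248, 254, 112, 188, 188, 185, 182, 202, 250]
```

Call:
move_arm(gripper=[-1,-1,-1], dp=[[0,0,0],[0,0,0],[0,0,0]], twist=[[0.001,0.06,-0.08],[0.001,0.11,-0.165],[0.001,0.11,-0.165]])

```text
time_s: 17.1
ee_pos: [544.5, -58.2, 95.7]
tool_rot: [-2.296, 1.189, 0.345]
force: [-4.0, -1.5, 7.5]
finger_gap: 0.642
gripper_force: 38.2
```

```bash
python3 av.py
```

```text
17.45 tau 0.0707 [0.033 0.002 0.096 0.063 0.109 0.054 0.071 0.139] q7 -1.874 force [-4.1 -2.5  7.1]
[10 14 18 17 17 17 16 10  6  5  5  5  5  5  5  6  5  3  3  3  3  3  3  3
  3  3  3 19 29  3  3  3  3  3  3  3  3  3  3  3  3  3  3  3]
disc (15.274774551391602, 21.067567825317383) 11.462882041931152 133 [167, 161, 211, 89, 198, 57, 52, 103, 174, 166, 164, 165, 162, 164, 164, 164, 161, 164, 162, 163, 162, 163, 166, 167, 131, 34, 71, 168, 191, 110, 214, 253, 245, 244, 244, 246, 245, 155, 184, 183, 184, 180, 204, 249]
```

```bash
cat > av2.py <<'E'
from h import *
L=[];J=[]
for i in range(12):
    o=env.observe();z=R.from_rotvec(o['tool_rot']).as_matrix()[:,2];L.append(o['wrist_torque']@z);J.append(o['joint_torque'][6]);im,_=eyes.snapshot('top')
print(round(o['time_s'],2),'tau',np.mean(L).round(4),np.std(L).round(3),'tq7',np.mean(J).round(3),o['joints'].round(3))
for r in (223,226,229): print(cv2.cvtColor(im,cv2.COLOR_RGB2GRAY)[r,268:308].tolist())
E
python3 av2.py
```

```text
18.05 tau 0.0607 0.02 tq7 0.067 [ 0.446  0.383 -0.049  1.787 -0.56   1.263 -1.874]
[176, 196, 178, 172, 87, 71, 31, 84, 176, 170, 164, 163, 164, 164, 163, 162, 162, 165, 163, 160, 164, 166, 168, 166, 98, 35, 68, 168, 186, 108, 208, 254, 245, 244, 244, 246, 245, 155, 183, 183]
[168, 163, 211, 90, 197, 52, 53, 100, 178, 168, 165, 163, 164, 162, 164, 163, 164, 161, 164, 163, 162, 163, 163, 168, 135, 34, 70, 170, 192, 115, 211, 254, 245, 244, 244, 246, 245, 156, 183, 187]
[116, 147, 145, 170, 120, 46, 26, 54, 134, 173, 167, 160, 164, 162, 164, 165, 166, 164, 164, 164, 165, 164, 168, 170, 77, 38, 84, 205, 199, 113, 213, 253, 245, 244, 244, 246, 246, 155, 189, 187]
```

Call:
move_arm(gripper=[-1,-1,-1], dp=[[0,0,0],[0,0,0],[0,0,0]], twist=[[0.001,0.03,-0.04],[0.001,0.055,-0.083],[0.001,0.055,-0.083]])

```text
time_s: 18.4
ee_pos: [544.5, -58.2, 95.7]
tool_rot: [-2.27, 1.247, 0.363]
force: [-4.6, -1.9, 6.8]
finger_gap: 0.642
gripper_force: 38.2
```

```bash
python3 av2.py
```

```text
18.95 tau 0.0492 0.028 tq7 0.028 [ 0.44   0.383 -0.042  1.787 -0.562  1.263 -1.922]
[175, 193, 181, 171, 87, 77, 22, 82, 175, 169, 161, 166, 163, 163, 161, 163, 159, 163, 162, 162, 166, 162, 168, 166, 96, 39, 66, 169, 189, 101, 180, 255, 246, 244, 245, 248, 212, 160, 187, 184]
[164, 163, 211, 92, 200, 19, 46, 101, 175, 165, 161, 163, 162, 166, 166, 164, 164, 164, 161, 163, 164, 162, 164, 167, 133, 35, 72, 168, 192, 104, 181, 255, 246, 244, 245, 248, 212, 160, 182, 186]
[119, 149, 150, 170, 120, 47, 18, 55, 134, 174, 167, 166, 162, 164, 162, 163, 166, 163, 163, 162, 163, 163, 171, 171, 72, 40, 80, 208, 202, 100, 183, 255, 246, 244, 245, 248, 211, 158, 187, 189]
```

The compact has stood still over the last 0.15 rad while the jaw body kept advancing. So it is home, and the pad is compressed by about 1.2 mm (roughly 9 N). The wrist torque is too biased by gripper gravity to refine this. I add 0.06 rad, for about 13 N, which the wheel can hold, and then open.

Call:
move_arm(gripper=[-1,-1,-1,-1], dp=[[0,0,0],[0,0,0],[0,0,0],[0,0,0]], twist=[[0.001,0.035,-0.05],[0.001,0.07,-0.1],[0.001,0.07,-0.1],[0.001,0.07,-0.1]])

```text
time_s: 19.4
ee_pos: [544.5, -58.2, 95.8]
tool_rot: [-2.237, 1.318, 0.386]
force: [-4.5, -1.8, 7.9]
finger_gap: 0.642
gripper_force: 38.2
```

```bash
python3 av2.py; python3 st.py
```

```text
19.95 tau 0.0077 0.024 tq7 0.005 [ 0.432  0.383 -0.034  1.787 -0.564  1.265 -1.982]
[178, 195, 182, 170, 85, 72, 23, 85, 177, 169, 162, 164, 166, 162, 163, 160, 162, 161, 162, 163, 163, 166, 168, 166, 98, 38, 62, 168, 187, 108, 214, 253, 245, 244, 246, 251, 161, 183, 187, 181]
[163, 162, 212, 92, 196, 13, 50, 99, 176, 164, 164, 162, 165, 163, 162, 166, 163, 163, 163, 162, 162, 165, 165, 164, 133, 36, 72, 169, 192, 110, 219, 253, 245, 244, 247, 251, 160, 184, 183, 186]
[116, 150, 150, 171, 122, 48, 17, 56, 132, 172, 165, 163, 165, 165, 166, 165, 163, 164, 166, 161, 164, 164, 171, 168, 77, 36, 86, 209, 196, 112, 217, 253, 245, 244, 247, 251, 159, 183, 187, 185]
t 20.0 q [ 0.432  0.383 -0.034  1.787 -0.564  1.265 -1.982] p [544.5 -58.2  95.7] z [ 0.014  0.559 -0.829] y [-0.873 -0.398 -0.283] F [-4.4 -2.   7.1] tau.z -0.059 [0.291 0.235 0.234] tq7 0.005 gap 0.64 38.227057456970215
```

Call:
move_arm(gripper=[1,1,1,1,1,1,1], dp=[[0,0,0],[0,0,0],[0,0,0],[0,0,0],[0,0,0],[0,0,0],[0,0,0]], twist=[[0,0,0],[0,0,0],[0,0,0],[0,0,0],[0,0,0],[0,0,0],[0,0,0]])

```text
time_s: 20.7
ee_pos: [545.0, -58.8, 94.8]
tool_rot: [-2.237, 1.323, 0.385]
force: [-0.0, 0.2, -0.3]
finger_gap: 1.001
gripper_force: 0.0
```

```bash
python3 av2.py; python3 st.py
```

```text
21.25 tau 0.0014 0.026 tq7 0.001 [ 0.431  0.383 -0.033  1.787 -0.563  1.262 -1.986]
[176, 196, 179, 173, 86, 76, 27, 78, 177, 167, 164, 164, 162, 164, 161, 161, 162, 166, 162, 163, 163, 164, 167, 166, 95, 38, 66, 166, 186, 114, 212, 253, 245, 244, 246, 250, 166, 182, 185, 180]
[167, 164, 211, 94, 198, 17, 53, 103, 175, 165, 165, 161, 164, 160, 163, 162, 163, 162, 164, 162, 163, 163, 167, 167, 134, 32, 69, 169, 191, 115, 217, 253, 245, 245, 247, 251, 168, 183, 182, 185]
[118, 150, 146, 168, 125, 45, 22, 58, 136, 173, 163, 165, 164, 163, 163, 163, 164, 163, 163, 165, 165, 162, 172, 168, 76, 36, 83, 205, 197, 113, 218, 253, 245, 245, 246, 250, 166, 184, 187, 186]
t 21.3 q [ 0.431  0.383 -0.033  1.787 -0.563  1.262 -1.986] p [544.9 -58.8  94.9] z [ 0.015  0.557 -0.83 ] y [-0.874 -0.396 -0.281] F [0.9 0.  0.9] tau.z 0.071 [-0.634  0.063 -0.055] tq7 0.0 gap 0.998 0.0
```

Released: the jaw did not creep. The held torque fell along 0.12−0.009·N, which reads about 12.4 N of clamping. Next I retract along the axis, straighten the tool and go above the knob.

Call:
move_arm(gripper=[1,1,1,1,1,1], dp=[[-0.003,-0.11,0.165],[-0.006,-0.22,0.33],[-0.01,-0.34,0.5],[-0.014,-0.51,0.76],[-0.014,-0.51,0.76],[-0.014,-0.51,0.76]], twist=[[0,0,0],[0,0,0],[0,0,0],[0,0,0],[0,0,0],[0,0,0]])

```text
time_s: 21.9
ee_pos: [543.3, -136.3, 209.6]
tool_rot: [-2.236, 1.325, 0.382]
force: [-0.0, 1.5, -0.3]
finger_gap: 1.002
gripper_force: 0.0
```

Call:
move_arm(gripper=[1,1,1,1,1,1], dp=[[-0.1,0.1,0.1],[-0.2,0.3,0.1],[-0.3,0.6,0.1],[-0.3,0.8,0.1],[-0.3,0.8,0.1],[-0.3,0.8,0.1]], twist=[[-0.25,0,0],[-0.5,0,0],[-0.75,0,0],[-1,0,0],[-1,0,0],[-1,0,0]])

```text
time_s: 22.5
ee_pos: [496.8, -12.2, 223.0]
tool_rot: [-2.638, 1.543, 0.054]
force: [0.0, -0.4, -0.6]
finger_gap: 1.003
gripper_force: 0.0
```

Call:
move_arm(gripper=[1,1,1,1,1], dp=[[-0.1,0.2,0],[-0.2,0.4,0],[-0.28,0.65,0],[-0.28,0.77,0],[-0.28,0.77,0]], twist=[[-0.18,0,0],[-0.18,0,0],[-0.18,0,0],[-0.18,0,0],[-0.18,0,0]])

```text
time_s: 23.0
ee_pos: [466.3, 65.6, 234.6]
tool_rot: [-2.679, 1.584, -0.025]
force: [-0.6, -0.2, 3.1]
finger_gap: 1.0
gripper_force: 0.0
```

Call:
move_arm(gripper=[1,1,1,1,1], dp=[[0,0,0],[0,0,0],[0,0,0],[0,0,0],[0,0,0]], twist=[[0,0,0.3],[0,0,0.6],[0,0,0.9],[0,0,0.95],[0,0,0.95]])

```text
time_s: 23.5
ee_pos: [466.0, 66.7, 234.7]
tool_rot: [-2.973, 0.908, -0.015]
force: [-0.3, 0.2, 0.6]
finger_gap: 1.0
gripper_force: 0.0
```

```bash
python3 st.py; python3 - <<'E'
from h import *
im,W,m=wcloud();cv2.imwrite('pics/w3.png',im[:,:,::-1]);np.savez('w3.npz',im=im,W=W)
k=W[(abs(W[...,0]-457)<45)&(abs(W[...,1]-100)<45)&(W[...,2]>72)&(W[...,2]<98)]
print(len(k),np.percentile(k[:,2],[5,50,95]) if len(k) else 0)
k=k[k[:,2]>np.median(k[:,2])-4]
print(cv2.minAreaRect(k[:,:2].astype(np.float32)),k.mean(0),k.min(0),k.max(0))
d=k[:,:2]-k[:,:2].mean(0);v=np.linalg.svd(d,full_matrices=False)[2];print(v,np.degrees(np.arctan2(v[0,1],v[0,0])))
E
```

```text
t 23.5 q [ 1.016 -0.105 -1.109  1.858 -0.126  1.311 -2.224] p [466.   66.7 234.7] z [ 0.019  0.029 -0.999] y [-0.558 -0.829 -0.035] F [-0.3  0.2  0.6] tau.z -0.02 [-0.087  0.007  0.018] tq7 0.237 gap 1.0 0.0
656 [75.90884345 86.33083714 87.76035063]
((457.1784973144531, 101.64879608154297), (15.164042472839355, 41.89492416381836), 81.46450805664062) [457.6300594  101.00037922  86.34482999] [436.03902365  92.46844433  82.48328732] [477.94694072 111.74147984  88.86669263]
[[-0.99188949  0.12710329]
 [ 0.12710329  0.99188949]] 172.6977658903467
```

The rectangle fit gives the knob at (457.3,101.3) with its top at z 86.5 and the bar at -7.5° (42×15 mm, matching the sizes given). The wrist is near its limit on this side, so I turn it counter-clockwise by about 3.6 rad to get the other symmetric grasp.

Call:
move_arm(gripper=[1,1,1,1], dp=[[0,0,0],[0,0,0],[0,0,0],[0,0,0]], twist=[[0,0,1],[0,0,1],[0,0,1],[0,0,1]])

```text
time_s: 23.95
ee_pos: [466.1, 67.7, 235.0]
tool_rot: [-3.104, 0.134, -0.004]
force: [1.0, -0.5, -0.4]
finger_gap: 1.0
gripper_force: 0.0
```

Call:
move_arm(gripper=[1,1,1,1], dp=[[0,0,0],[0,0,0],[0,0,0],[0,0,0]], twist=[[0,0,1],[0,0,1],[0,0,1],[0,0,1]])

```text
time_s: 24.35
ee_pos: [466.1, 67.8, 235.0]
tool_rot: [-3.041, -0.639, 0.009]
force: [0.1, 1.0, 0.1]
finger_gap: 1.002
gripper_force: 0.0
```

Call:
move_arm(gripper=[1,1,1,1], dp=[[0,0,0],[0,0,0],[0,0,0],[0,0,0]], twist=[[0,0,1],[0,0,1],[0,0,1],[0,0,1]])

```text
time_s: 24.75
ee_pos: [466.1, 67.9, 235.0]
tool_rot: [-2.791, -1.372, 0.022]
force: [-1.3, 1.1, 0.0]
finger_gap: 1.002
gripper_force: 0.0
```

Call:
move_arm(gripper=[1,1,1,1], dp=[[0,0,0],[0,0,0],[0,0,0],[0,0,0]], twist=[[0,0,1],[0,0,1],[0,0,1],[0,0,1]])

```text
time_s: 25.15
ee_pos: [466.1, 67.9, 235.0]
tool_rot: [-2.368, -2.023, 0.033]
force: [-0.7, 0.1, 0.9]
finger_gap: 0.998
gripper_force: 0.0
```

```bash
python3 st.py
```

```text
t 25.15 q [ 0.885 -0.01  -1.053  1.817 -0.021  1.362 -0.32 ] p [466.1  67.9 235. ] z [-0.034  0.007 -0.999] y [ 0.987 -0.156 -0.035] F [-0.7  0.1  0.9] tau.z 0.047 [-0.035 -0.029 -0.046] tq7 0.056 gap 0.998 0.0
```

Call:
move_arm(gripper=[1,1,1,1], dp=[[-0.058,0.22,0],[-0.058,0.22,0],[-0.058,0.22,0],[-0.058,0.22,0]], twist=[[0,0,1],[0,0,1],[0,0,1],[0,0,1]])

```text
time_s: 25.55
ee_pos: [457.3, 101.1, 235.1]
tool_rot: [-1.796, -2.551, 0.042]
force: [0.7, 0.8, 0.1]
finger_gap: 1.002
gripper_force: 0.0
```

Call:
move_arm(gripper=[1,1,1,1], dp=[[0,0,0],[0,0,0],[0,0,0],[0,0,0]], twist=[[0,0,1],[0,0,1],[0,0,1],[0,0,1]])

```text
time_s: 25.95
ee_pos: [457.3, 100.9, 235.0]
tool_rot: [-1.113, -2.923, 0.049]
force: [-0.3, -0.7, 0.2]
finger_gap: 1.0
gripper_force: 0.0
```

Call:
move_arm(gripper=[1,1,1,1], dp=[[0,0,0],[0,0,0],[0,0,0],[0,0,0]], twist=[[0,0,1],[0,0,1],[0,0,1],[0,0,1]])

```text
time_s: 26.35
ee_pos: [457.3, 100.8, 235.0]
tool_rot: [-0.356, -3.115, 0.052]
force: [-0.3, 0.2, 0.6]
finger_gap: 1.002
gripper_force: 0.0
```

Call:
move_arm(gripper=[1,1,1,1], dp=[[0,0,-0.1],[0,0,-0.3],[0,0,-0.3],[0,0,-0.3]], twist=[[0,0,0.21],[0,0,0.21],[0,0,0.21],[0,0,0.21]])

```text
time_s: 26.75
ee_pos: [457.2, 100.9, 190.3]
tool_rot: [-0.197, -3.13, 0.052]
force: [-0.3, 0.1, -0.2]
finger_gap: 1.001
gripper_force: 0.0
```

```bash
python3 st.py; python3 - <<'E'
from h import *
im,W,m=wcloud();cv2.imwrite('pics/w4.png',im[:,:,::-1])
k=W[(abs(W[...,0]-457)<45)&(abs(W[...,1]-100)<45)&(W[...,2]>80)&(W[...,2]<98)]
print(len(k),cv2.minAreaRect(k[:,:2].astype(np.float32)),k.mean(0))
E
```

```text
t 26.75 q [ 0.795  0.007 -1.078  1.9    0.037  1.255  1.15 ] p [457.2 100.9 190.3] z [-0.007 -0.033 -0.999] y [ 0.125  0.992 -0.033] F [-0.3  0.1 -0.2] tau.z 0.039 [ 0.084 -0.052 -0.038] tq7 -0.03 gap 1.001 0.0
790 ((457.0570983886719, 102.06906127929688), (13.360538482666016, 42.5911750793457), 82.75865936279297) [455.3702993  102.08170543  86.49259281]
```

The tool y axis is at 82.8°, which matches the knob (bar at -7.2°, centre (457.1,102.0)). I correct the 2° tilt, descend and grip.

Call:
move_arm(gripper=[1,1,1,1,1,1,1], dp=[[0,0.007,-0.2],[0,0.007,-0.4],[0,0.007,-0.55],[0,0.007,-0.7],[0,0.007,-0.842],[0,0.007,-0.842],[0,0.007,-0.842]], twist=[[0.066,-0.014,0],[0.066,-0.014,0],[0.066,-0.014,0],[0.066,-0.014,0],[0.066,-0.014,0],[0.066,-0.014,0],[0.066,-0.014,0]])

```text
time_s: 27.5
ee_pos: [458.4, 102.2, 65.1]
tool_rot: [0.196, 3.133, 0.0]
force: [-0.2, 0.0, -0.4]
finger_gap: 1.001
gripper_force: 0.0
```

Call:
move_arm(gripper=[-1,-1,-1,-1,-1,-1,-1,-1,-1,-1], dp=[[0,0,0],[0,0,0],[0,0,0],[0,0,0],[0,0,0],[0,0,0],[0,0,0],[0,0,0],[0,0,0],[0,0,0]], twist=[[0,0,0],[0,0,0],[0,0,0],[0,0,0],[0,0,0],[0,0,0],[0,0,0],[0,0,0],[0,0,0],[0,0,0]], grip_force=25)

```text
time_s: 28.5
ee_pos: [457.7, 101.9, 64.2]
tool_rot: [0.195, 3.134, -0.001]
force: [-2.2, 0.0, 5.4]
finger_gap: 0.156
gripper_force: 28.6
```

```bash
python3 st.py
```

```text
t 28.5 q [ 0.705  0.221 -1.048  2.048  0.23   0.993  0.986] p [457.7 101.9  64.2] z [ 0.002 -0.001 -1.   ] y [ 0.124  0.992 -0.001] F [-2.2  0.   5.4] tau.z 0.014 [-0.158  0.269 -0.014] tq7 -0.024 gap 0.156 28.604702353477478
```

Call:
move_arm(gripper=[-1,-1,-1,-1,-1,-1], dp=[[0,0,0],[0,0,0],[0,0,0],[0,0,0],[0,0,0],[0,0,0]], twist=[[0,0,-0.2],[0,0,-0.4],[0,0,-0.6],[0,0,-0.8],[0,0,-1],[0,0,-1]])

```text
time_s: 29.1
ee_pos: [457.7, 102.0, 64.2]
tool_rot: [0.965, 2.988, -0.001]
force: [-0.2, -0.2, 5.4]
finger_gap: 0.155
gripper_force: 28.7
```

Call:
move_arm(gripper=[-1,-1,-1,-1,-1,-1], dp=[[0,0,0],[0,0,0],[0,0,0],[0,0,0],[0,0,0],[0,0,0]], twist=[[0,0,-0.2],[0,0,-0.4],[0,0,-0.6],[0,0,-0.7],[0,0,-0.8],[0,0,-0.8]])

```text
time_s: 29.7
ee_pos: [457.8, 102.1, 64.2]
tool_rot: [1.537, 2.738, -0.001]
force: [-1.2, 0.2, 5.4]
finger_gap: 0.159
gripper_force: 28.7
```

```bash
python3 st.py; python3 av.py | head -1
```

```text
t 29.7 q [ 0.583  0.185 -0.911  2.05   0.177  0.985  0.13 ] p [457.8 102.1  64.2] z [ 0.001 -0.001 -1.   ] y [0.854 0.521 0.   ] F [-1.2  0.2  5.4] tau.z 0.041 [-0.057  0.23  -0.041] tq7 -0.232 gap 0.159 28.665197789669037
30.05 tau 0.0525 [0.041 0.058 0.017 0.072 0.062 0.03  0.064 0.077] q7 0.131 force [-1.4 -0.1  4.8]
```

Call:
move_arm(gripper=[-1,-1,-1], dp=[[0,0,0],[0,0,0],[0,0,0]], twist=[[0,0,-0.1],[0,0,-0.2],[0,0,-0.2]])

```text
time_s: 30.4
ee_pos: [457.8, 102.1, 64.2]
tool_rot: [1.672, 2.658, -0.001]
force: [-0.8, 0.2, 4.9]
finger_gap: 0.151
gripper_force: 28.7
```

```bash
python3 st.py; python3 av.py | head -1
```

```text
t 30.4 q [ 0.571  0.182 -0.898  2.05   0.173  0.984  0.033] p [457.8 102.1  64.2] z [ 0.001 -0.001 -1.   ] y [0.901 0.433 0.   ] F [-0.8  0.2  4.9] tau.z 0.054 [-0.037  0.218 -0.055] tq7 -0.231 gap 0.151 28.659132421016693
30.75 tau 0.0435 [ 0.054  0.008  0.066  0.044 -0.006  0.071  0.056  0.055] q7 0.034 force [-1.6  0.   5.5]
```

Call:
move_arm(gripper=[-1,-1,-1], dp=[[0,0,0],[0,0,0],[0,0,0]], twist=[[0,0,-0.1],[0,0,-0.2],[0,0,-0.2]])

```text
time_s: 31.1
ee_pos: [457.8, 102.1, 64.2]
tool_rot: [1.802, 2.572, -0.001]
force: [-0.2, -0.6, 4.3]
finger_gap: 0.159
gripper_force: 28.6
```

```bash
python3 st.py; python3 av.py | head -1
```

```text
t 31.1 q [ 0.559  0.179 -0.885  2.05   0.169  0.984 -0.063] p [457.8 102.1  64.2] z [ 0.001 -0.002 -1.   ] y [0.94  0.342 0.   ] F [-0.2 -0.6  4.3] tau.z -0.187 [-0.077  0.197  0.187] tq7 -0.467 gap 0.159 28.64894539117813
31.45 tau -0.1594 [-0.187 -0.125 -0.182 -0.142 -0.155 -0.132 -0.155 -0.197] q7 -0.062 force [-0.6  0.5  4.8]
```

The torque jumps to 0.16 N m resisting, with the tool at 20° (bar at -70°, about 1.2 rad), so the end stop is reached. I nudge it once more, open partly and rise.

Call:
move_arm(gripper=[-1,-1,-1,-1], dp=[[0,0,0],[0,0,0],[0,0,0],[0,0,0]], twist=[[0,0,-0.06],[0,0,-0.06],[0,0,-0.06],[0,0,-0.06]])

```text
time_s: 31.9
ee_pos: [457.8, 102.0, 64.2]
tool_rot: [1.836, 2.546, -0.002]
force: [-0.8, -0.6, 5.3]
finger_gap: 0.16
gripper_force: 35.1
```

Call:
move_arm(gripper=[0,0,0,0,0,0,0], dp=[[0,0,0],[0,0,0],[0,0,0],[0,0,0],[0,0,0],[0,0,0],[0,0,0]], twist=[[0,0,0],[0,0,0],[0,0,0],[0,0,0],[0,0,0],[0,0,0],[0,0,0]])

```text
time_s: 32.6
ee_pos: [457.5, 101.9, 63.9]
tool_rot: [1.843, 2.543, -0.002]
force: [0.1, 0.0, -1.3]
finger_gap: 0.5
gripper_force: 0.0
```

Call:
move_arm(gripper=[0,0,0,0,0,0], dp=[[0,0,0.15],[0,0,0.35],[0,0,0.6],[0,0,0.9],[0,0,0.9],[0,0,0.9]], twist=[[0,0,0],[0,0,0],[0,0,0],[0,0,0],[0,0,0],[0,0,0]])

```text
time_s: 33.2
ee_pos: [458.1, 101.8, 199.8]
tool_rot: [1.842, 2.54, -0.001]
force: [-0.2, 0.1, -0.2]
finger_gap: 0.498
gripper_force: 0.0
```

```bash
python3 st.py; python3 - <<'E'
from h import *
im,W,m=wcloud();cv2.imwrite('pics/w5.png',im[:,:,::-1])
k=W[(abs(W[...,0]-457)<45)&(abs(W[...,1]-100)<45)&(W[...,2]>80)&(W[...,2]<98)]
print(len(k),cv2.minAreaRect(k[:,:2].astype(np.float32)),k.mean(0))
im,_=cloud('top')
print(cv2.cvtColor(im,cv2.COLOR_RGB2GRAY)[226,268:308].tolist())
E
```

```text
t 33.2 q [ 0.639 -0.026 -0.891  1.9   -0.018  1.257  0.07 ] p [458.1 101.8 199.8] z [ 0.003 -0.002 -1.   ] y [0.95  0.311 0.002] F [-0.2  0.1 -0.2] tau.z 0.034 [-0.028  0.003 -0.034] tq7 0.021 gap 0.498 0.0
756 ((456.5230712890625, 102.61569213867188), (14.091371536254883, 41.44475173950195), 19.697887420654297) [456.3024733  103.2285228   86.44864014]
[161, 158, 207, 90, 193, 11, 52, 100, 174, 161, 158, 161, 161, 160, 159, 160, 158, 158, 162, 161, 159, 158, 163, 161, 131, 32, 71, 164, 189, 110, 210, 253, 244, 243, 246, 250, 163, 178, 179, 180]
```

View pics/w5.png

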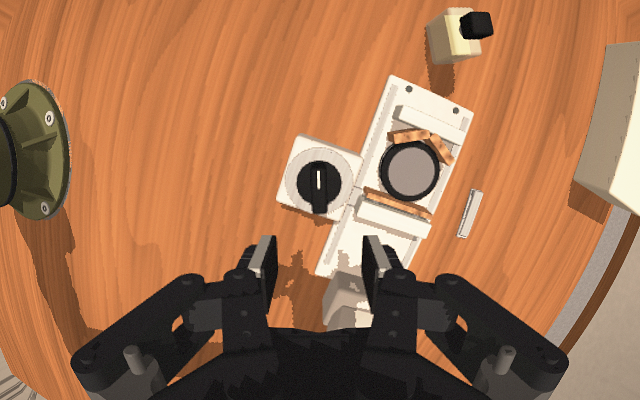

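The wrist view shows the compact (410,170) seated between the V and the jaw pad. The knob (319,185) has its bar at -70°, the bystanders visible here (cologne, hair clip) stand as before, and the gripper is clear.

```bash
python3 -c "
from station import env
print(env.job_done())"
```

```text
the job is handed in; nothing more can be done
None
```

I handed the job in at about 33 s of the 72 s allowed; no verdict came back. The compact is seated in the V stop at an estimated 12 N, the lock knob is at its end stop (about 1.2 rad), and the robot is clear of everything.

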